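# Close down the dosing counter

### The job

Close down the dosing counter: hang all the dosing bottles by their hooks on the rocking bar of the balance rack, one by one, alternately left and right in matching places so that the bar never dips more than one bottle's worth, and an odd one in the middle, so that the bar ends level. Take the cover off the scale and set it on the tub so that it sits seated and level, and turn the scale's dial until its pointer reads zero. Leave the other goods on the counter alone.

Things in the scene. Friction and masses are not known exactly. Their poses are not given: they have to be found in the camera images.
- bar (a joint): tilt of the rack's rocking bar, rad, 0 level, positive = left (+y) end up, stops at 0.3. Steel rod 12 mm thick, 470 mm long, roughly along y, 230 mm above the counter, rocking about its middle. A weak damped spring (4 N m/rad) centres it: one bottle tips it about 0.10 rad in an outer place, 0.065 in an inner one, 0 in the middle.
- slot_middle (a point): middle hanging place: point on the bar's centre line at the pivot, tilting with the bar; x across the bar away from the robot, y along it to the left. Each place is 36 mm wide between two collars 22 mm in diameter and open from the robot's side. Behind the bar (+x) two arms leave it 36 mm either side of here to a grey post 80 mm away, up to 260 mm high.
- slot_left_inner (a point): hanging place, as slot_middle, 130 mm left (+y) of the pivot
- slot_left_outer (a point): hanging place, as slot_middle, 205 mm left (+y) of the pivot
- slot_right_inner (a point): hanging place, as slot_middle, 130 mm right (-y) of the pivot
- slot_right_outer (a point): hanging place, as slot_middle, 205 mm right (-y) of the pivot
- bottle0 (a point): centre (half-way up) of a white dosing bottle with a steel strap hook, standing at the start; None if absent. 0.2 kg, 56 mm in diameter, 200 mm high with hook; z up. On top a black finger tab 14 mm thick (x), 20 mm wide (y), its top 100 mm and its foot 62 mm above this point: grip it by the 14 mm, tips above the foot. Hung, the bar's centre line is 53 mm above this point, along its y.
- bottle1 (a point): as bottle0. The hook, in heights above this point: foot strap on the cap, top at -9 mm; upright stem 5 mm thick, 20 mm wide, at x = -26 mm, from -12 to 50 mm; roof an inverted V from x = -26 to 26 mm, peak at 62 mm; free end at x = 26 mm hanging down to 38 mm.
- bottle2 (a point): as bottle0. The mouth of the hook (from -9 to 38 mm above this point) is open on its +x side, which at the start faces roughly away from the robot (yaw within 0.5 rad): with the bottle on the robot's side of the bar, raised so that the bar is level with the mouth, move it along its x until the bar is under the roof, then lower it.
- bottle3 (a point): as bottle0
- bottle4 (a point): as bottle0
- cover (a point): loose grey cover, on the scale's platform at the start: point on its axis 24 mm above its underside. Disc 132 mm in diameter, 8 to 14 mm above the underside; under it a plug 100 mm in diameter, 8 mm deep; on top a black upright knob 26 mm in diameter, from 14 to 48 mm above the underside. 0.16 kg. Seated on the tub this point is 16 mm above the rim.
- tub_rim (a point): centre of the mouth, at rim height, of the fixed open white tub: rim 120 mm in outside diameter, wall 4 mm, tub 100 mm high, with two wire handles at its sides below the rim. z up
- platform (a point): centre of the top of the scale's steel platform, 150 x 146 mm, 50 mm above the counter. The white scale (270 x 150 mm, fixed) has its x axis pointing from the platform to its dial, whose axis is 135 mm from here along x.
- dial (a joint): reading of the scale's zeroing dial, rad: 0 when the pointer is at the long zero mark, at the dial's edge farthest from the platform; positive = pointer turned clockwise (seen from above) past the mark. Stays where left (friction 0.03 N m); range -2.6 to 2.6.
- dial_grip (a point): centre of the dial's bar-shaped grip, on its vertical axis, 75 mm above the counter: grip 50 mm long (this x, the pointer's direction, turning with the dial), 14 mm thick (y), 32 mm high, its top 12 mm above this point.
- jug: bystander: closed white bottle 72 mm in diameter, 190 mm high; origin at the centre of its base
- tin: bystander: can 80 mm in diameter, 110 mm high; origin at the centre of its base

How it is judged:
At the end, for the whole second after the job is handed in: Every bottle hangs by its hook on the bar (centre 40-70 mm below the bar's line, within 25 mm across and 240 mm along, lean under 0.25 rad); bar level within 0.05 rad and still; cover seated on the tub (10 mm, height 4 mm, tilt 0.05 rad); dial at zero within 0.08 rad (z of bottle0 in the frame of slot_middle between -0.07 and -0.04 m and x of bottle0 in the frame of slot_middle between -0.025 and 0.025 m and y of bottle0 in the frame of slot_middle between -0.24 and 0.24 m and angle between each of bottle0, bottle1, bottle2, bottle3, bottle4's own z axis and vertical below 0.25 rad and z of bottle1 in the frame of slot_middle between -0.07 and -0.04 m and x of bottle1 in the frame of slot_middle between -0.025 and 0.025 m and y of bottle1 in the frame of slot_middle between -0.24 and 0.24 m and z of bottle2 in the frame of slot_middle between -0.07 and -0.04 m and x of bottle2 in the frame of slot_middle between -0.025 and 0.025 m and y of bottle2 in the frame of slot_middle between -0.24 and 0.24 m and z of bottle3 in the frame of slot_middle between -0.07 and -0.04 m and x of bottle3 in the frame of slot_middle between -0.025 and 0.025 m and y of bottle3 in the frame of slot_middle between -0.24 and 0.24 m and z of bottle4 in the frame of slot_middle between -0.07 and -0.04 m and x of bottle4 in the frame of slot_middle between -0.025 and 0.025 m and y of bottle4 in the frame of slot_middle between -0.24 and 0.24 m and value of joint bar between -0.05 and 0.05 rad and velocity of joint bar between -0.1 and 0.1 rad/s and horizontal distance between cover and tub_rim below 0.01 m and angle between cover's own z axis and vertical below 0.05 rad and z of cover in the frame of tub_rim between 0.012 and 0.02 m and value of joint dial between -0.08 and 0.08 rad); the robot touches nothing.
It fails at once if the bar dips more than 0.16 rad to either side (two unmatched bottles on one side, or pushed down) (value of joint bar above 0.16 rad or value of joint bar below -0.16 rad).
It fails at once if a bystander is moved more than 30 mm (distance of any of jug, tin from where it was at the start of the episode above 0.03 m).
Of b0, b1, b2, b3, b4 only 3 to 5 are there at a start; the rules pass over those that are not, and their reading is None.
At some moment in a run one of lid may be knocked a few centimetres aside while the robot is not near it.
It also fails if it takes over 210 s, if anything falls off the work surface, if the arm or the gripper's body presses on something with over 40 N, if the wrist force passes 120 N, or if a joint passes its speed limit or range.

### The arm

A 6-joint arm with a two-finger parallel gripper is mounted at the origin on the work surface. World frame = base frame: x ahead of the robot, y to its left, z up, the work surface at z = 0. Lengths are in m, angles in rad, forces in N, time in s.
With the tool pointing down it reaches from about 0.4 to 0.925 m from the base axis. Payload 3.4 kg.
Tool frame: the origin (TCP) lies at the very end of the fingers, on their centre line; the grasp point (between the pads) lies hold_point_z behind it (hold_point_z is the distance from the TCP to the grasp point, in m); x points along the fingers, z is the direction in which the jaws open and shut, and the axes are right-handed (so a half turn about x gives the same grasp; the last joint's range is limited). The gripper opens to 85 mm and grips with 20 to 120 N. Pads are 22 mm wide; open, the fingers measure 114 mm over their backs; the gripper's body (76 mm by 85 mm) begins 54 mm behind the grasp point. The pads swing forward as they close: fully open they stand 13 mm farther back than shut.
Start: joints at [-1.264, 0.307, 1.506, -0, 1.328, -0.073], TCP at [0.214, -0.534, 0.231] pointing down, gripper open.
Joint ranges: [-3.12, 3.12], [-1.05, 2.28], [0.14, 2.33], [-1.42, 4.57], [0.1, 2.73], [-2.68, 2.68]. Speed limits (rad/s): [2.57, 2.57, 3.14, 3.14, 3.14, 3.14].

### API

Orientations are given as a 3x3 rotation matrix whose columns are the frame's x, y, z axes.
In Python, from rig import * gives the robot as it stands. Calls block until the motion is done:
- movep(position, orientation): joint-space move of the TCP to a pose.
- move_linear(position, orientation=None, vel=0.15, max_force=None): straight line of the TCP; orientation=None keeps the orientation; vel is the mean speed in m/s. With max_force (N) it stops when the force on the tool has changed by that much, and returns True; else False.
- move_j(angles): joint-space move.
- gripper_to(opening, effort=None): opening from 0.0 (shut) to 1.0 (fully open); effort is the grip in N (None keeps the last); returns when the fingers have stopped.
- dwell(seconds).
- ik(position, orientation): joint angles nearest the present ones, or None.
- grab_frame(name): name is "scene" or "top"; returns a dict with "pixels" (384x512x3 uint8, blue, green, red), "intrinsics" (3x3 intrinsics, pixels), "k1" (the pictures are not rectified: a ray, as slopes to the right and down, at radius r is drawn at 1 + k1 r^2 times it, then the intrinsics apply), "xyz" and "rotation" of the camera in the world. Camera axes: x right, y down, z forward; pixel columns grow to the right and rows downward; lengths in m; the calibration is good to about 2 mm. A picture is of the moment at which its call begins. There is no depth.
A pose or a line that the arm cannot do raises IKError and nothing moves.
- job_done(): hands the job in, once; it reports no verdict.
Readings, each from a call of its own:
- get_time_s(): time.
- get_joints(): joint angles.
- get_qd(): joint speeds.
- get_joint_torque(): joint torques, N m.
- get_tcp_pos(): TCP position.
- get_orientation(): TCP orientation.
- get_wrist_force(): force on the tool from outside, world axes, zero at the start.
- get_moment(): the same for the moment, N m.
- get_width(): opening from 0.0 (shut) to 1.0 (fully open).
Only numpy, scipy, OpenCV 4.12 (cv2) and the standard library are available. Lean on these libraries where they do the work, as an engineer would, in place of code of your own. Each camera call takes 0.05 s, during which the arm holds its last target. There are 200 camera calls.

## Working session

There is one attempt and no reset: what is moved stays moved. The work goes in short steps, each a Python script; the robot and the scene stay as the last script left them, time stands still between calls to the robot, and variables do not carry over. Pictures are saved under pics/ and viewed, about 12 in all and at most 16, crops included, and the job is handed in when it is done.

```bash
ls; mkdir -p pics
python3 - <<'E'
from rig import *
import cv2
for n in("scene","top"):
    f=grab_frame(n); cv2.imwrite(f"pics/{n}0.png",f["pixels"]); print(n,f["intrinsics"],f["k1"],f["xyz"],f["rotation"])
import rig
print(get_time_s(),get_orientation(),getattr(rig,'hold_point_z',None))
E
```

```text
pics
scene [[427.16011292   0.         249.42168426]
 [  0.         427.16011292 194.75385201]
 [  0.           0.           1.        ]] 0.04960601802472231 [1.50646002 0.51543135 0.95292723] [[-0.47390186  0.54186261 -0.69411954]
 [ 0.8802928   0.2714719  -0.38908559]
 [-0.02239698 -0.79541682 -0.60564879]]
top [[400.91109825   0.         255.93588053]
 [  0.         400.91109825 196.35536529]
 [  0.           0.           1.        ]] -0.12244768720121388 [ 0.39560264 -0.00351325  1.41543805] [[ 2.20010455e-02 -9.88269042e-01  1.51129927e-01]
 [-9.99751282e-01 -2.23000661e-02 -2.83805632e-04]
 [ 3.65068368e-03 -1.51086094e-01 -9.88513867e-01]]
0.1 [[-5.67298738e-04  9.28363394e-01  3.71673360e-01]
 [ 1.74196315e-03  3.71673773e-01 -9.28361768e-01]
 [-9.99998322e-01  1.20782836e-04 -1.82802488e-03]] 0.0187
```

View pics/scene0.png

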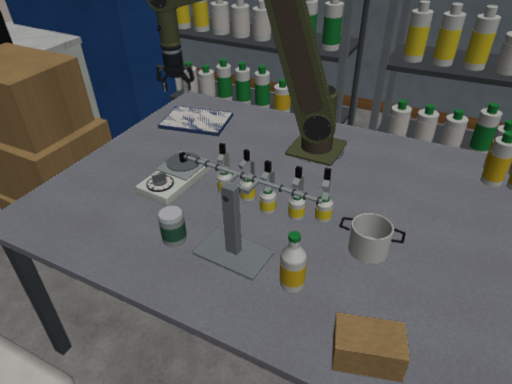

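View pics/top0.png

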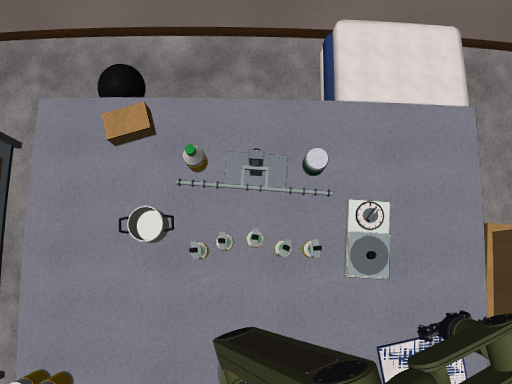

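The pictures show 5 bottles between the robot and the bar. The tabs are at about (223,149)…(327,174) in the scene view. In the top view the tub is at (147,224), the scale at (368,240), the jug at (195,157) and the tin at (316,160). The bar runs from (178,183) to (330,193).

```bash
cat > h.py <<'E'
import numpy as np, cv2
from rig import *
def ray(f,px):
    K=f["intrinsics"];u=np.array([(px[0]-K[0,2])/K[0,0],(px[1]-K[1,2])/K[1,1]]);s=u.copy()
    for _ in range(20): s=u/(1+f["k1"]*(s@s))
    d=f["rotation"]@np.r_[s,1]; return np.array(f["xyz"]),d/np.linalg.norm(d)
def onz(f,px,z):
    o,d=ray(f,px); return o+d*(z-o[2])/d[2]
def proj(f,P):
    c=np.asarray(f["rotation"]).T@(np.asarray(P)-f["xyz"]); s=c[:2]/c[2]; s=s*(1+f["k1"]*(s@s))
    K=f["intrinsics"]; return np.array([K[0,0]*s[0]+K[0,2],K[1,1]*s[1]+K[1,2]])
def tri(f1,p1,f2,p2):
    o1,d1=ray(f1,p1);o2,d2=ray(f2,p2)
    t=np.linalg.lstsq(np.c_[d1,-d2],o2-o1,rcond=None)[0]
    a=o1+t[0]*d1;b=o2+t[1]*d2; return (a+b)/2,np.linalg.norm(a-b)
def down(yaw):  # jaw direction z at angle yaw in the plane
    x=np.array([0,0,-1.]);z=np.array([np.cos(yaw),np.sin(yaw),0]); return np.c_[x,np.cross(z,x),z]
def blobs(m,amin=8,amax=4000):
    n,l,s,c=cv2.connectedComponentsWithStats(m.astype(np.uint8)); return [(c[i].round(1),s[i].tolist()) for i in range(1,n) if amin<=s[i,4]<=amax]
E
python3 - <<'E'
from h import *
fs,ft=grab_frame("scene"),grab_frame("top")
import pickle;pickle.dump((fs,ft),open("f0.pkl","wb"))
for f,(x0,x1,y0,y1) in((ft,(110,400,140,285)),(fs,(135,410,135,275))):
    im=f["pixels"];m=np.zeros(im.shape[:2],bool);m[y0:y1,x0:x1]=(im.max(2)<45)[y0:y1,x0:x1]
    for b in blobs(m,5): print(b)
    print()
c=cv2.resize(ft["pixels"][140:285,110:400],None,fx=2.75,fy=2.75,interpolation=cv2.INTER_CUBIC)
cv2.imwrite("pics/topc.png",c)
c=cv2.resize(fs["pixels"][135:275,135:410],None,fx=2.9,fy=2.9,interpolation=cv2.INTER_CUBIC)
cv2.imwrite("pics/scc.png",c)
E
```

```text
(array([191.5, 153.2]), [188, 151, 8, 4, 8])
(array([257. , 161.2]), [250, 159, 13, 7, 41])
(array([310.6, 170.8]), [303, 162, 20, 14, 80])
(array([256. , 171.9]), [249, 169, 15, 7, 59])
(array([356.2, 213.5]), [356, 209, 2, 10, 10])
(array([169.1, 222.8]), [163, 215, 11, 17, 61])
(array([121.6, 224.9]), [119, 217, 10, 16, 48])
(array([367.4, 219.6]), [367, 218, 2, 4, 5])
(array([254.6, 236.6]), [252, 235, 6, 5, 25])
(array([221.1, 240.4]), [218, 239, 7, 4, 27])
(array([285.9, 247.1]), [283, 245, 7, 5, 27])
(array([317.3, 247.7]), [314, 246, 8, 4, 27])
(array([193.1, 249.6]), [190, 248, 7, 4, 27])
(array([370.7, 254.8]), [366, 251, 10, 8, 61])

(array([316.7, 136.9]), [305, 135, 24, 6, 100])
(array([306.3, 145.3]), [301, 137, 14, 16, 122])
(array([221.9, 148.4]), [219, 144, 6, 10, 52])
(array([246.1, 154.8]), [244, 150, 5, 11, 51])
(array([182.1, 157.1]), [179, 153, 8, 9, 46])
(array([267.5, 166.2]), [265, 161, 6, 11, 62])
(array([298.4, 172. ]), [295, 167, 7, 11, 65])
(array([327. , 173.9]), [324, 169, 7, 11, 62])
(array([224.9, 198.6]), [223, 196, 5, 6, 17])
(array([344.5, 222.5]), [340, 218, 12, 12, 36])
(array([399.7, 236.7]), [392, 229, 13, 14, 49])
(array([161.8, 232. ]), [161, 230, 2, 5, 5])
```

View pics/topc.png

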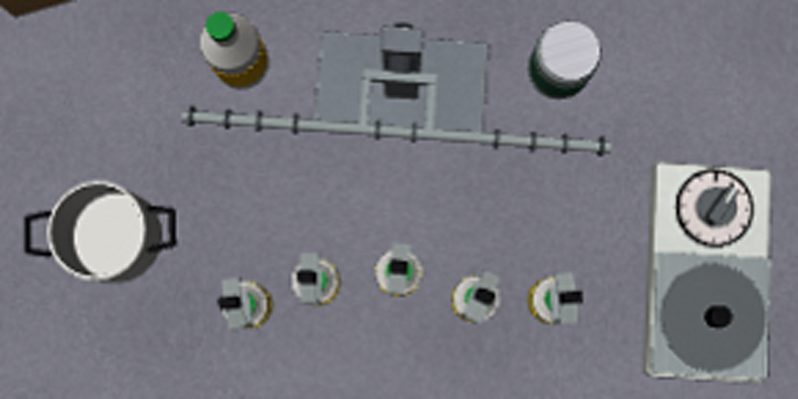

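View pics/scc.png

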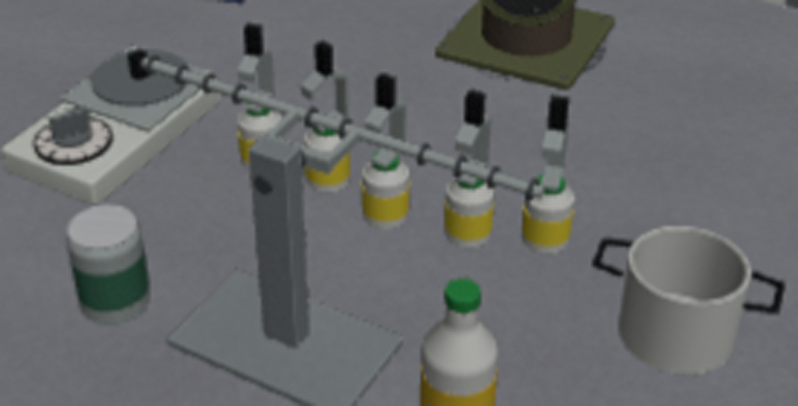

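Run:
```python
from h import *
import pickle;fs,ft=pickle.load(open("f0.pkl","rb"))
T=lambda a:np.array(a)/2.75+(110-.3,140-.3)
S=lambda a:np.array(a)/2.9+(135-.3,135-.3)
bar=[]
for n,a,b in(("LO",(209,117.5),(513.5,182)),("LI",(277.5,121.5),(443,159.5)),("RI",(514.5,139.5),(224,89)),("RO",(583,145),(165,67))):
    p,e=tri(ft,T(a),fs,S(b));bar.append(p);print(n,p.round(4),round(e,4))
print(np.linalg.norm(np.diff(bar,axis=0),axis=1))
top=[(193.1,249.6),(221.1,240.4),(254.6,236.6),(285.9,247.1),(317.3,247.7)]
sc=[(327,173.9),(298.4,172),(267.5,166.2),(246.1,154.8),(221.9,148.4)]
g=255-ft["pixels"].max(2).astype(float)
for t,s in zip(top,sc):
    p,e=tri(ft,t,fs,s)
    x,y=np.round(t).astype(int);w=np.clip(g[y-6:y+7,x-6:x+7]-175,0,60)
    Y,X=np.mgrid[y-6:y+7,x-6:x+7];cx,cy=(w*X).sum()/w.sum(),(w*Y).sum()/w.sum()
    q=onz(ft,(cx,cy),.197)
    P=np.array([onz(ft,(u,v),.197)[:2] for u,v in zip(X.ravel(),Y.ravel())])-q[:2]
    C=(P*w.ravel()[:,None]).T@P/w.sum();ev,V=np.linalg.eigh(C);v=V[:,1]; ya=np.arctan2(-v[0],v[1])if v[1]>0 else np.arctan2(v[0],-v[1])
    print("tab",p.round(4),round(e,4),"top@.197",q.round(4),"yaw",round(ya,2),np.sqrt(ev*12).round(4))
print("cover knob top",onz(ft,(370.7,254.8),.096), tri(ft,(370.7,254.8),fs,(182.1,157.1)))
for z in(0,.05,.052):print("platform disc",onz(ft,T((713,316)),.064)if z==0 else'')
print("dial",onz(ft,T((714,208)),.06),"tip",onz(ft,T((735,188)),.07))
print("tub rim",onz(ft,T((98,231)),.1))
for p in((655,163),(770,168),(768,380),(648,376)):print("scale corner",onz(ft,T(p),.05).round(4))
a,b=ft["pixels"][195:282,340:398],ft["pixels"][200:250,110:180]
im=np.hstack([cv2.resize(a,None,fx=5,fy=5,interpolation=cv2.INTER_CUBIC)[:435],cv2.copyMakeBorder(cv2.resize(b,None,fx=5,fy=5,interpolation=cv2.INTER_CUBIC),0,185,0,0,0)])
im2=cv2.resize(ft["pixels"][228:263,180:330],None,fx=4.26,fy=4.26,interpolation=cv2.INTER_CUBIC)
W=max(im.shape[1],im2.shape[1]);pad=lambda i:cv2.copyMakeBorder(i,0,0,0,W-i.shape[1],0)
cv2.imwrite("pics/zoom.png",np.vstack([pad(im),pad(im2)]))
```

```text
LO [0.6139 0.2099 0.2312] 0.0024
LI [0.6108 0.1349 0.2309] 0.0036
RI [ 0.5972 -0.1252  0.229 ] 0.0023
RO [ 0.5931 -0.2013  0.2325] 0.0009
[0.07502921 0.26045392 0.07631859]
tab [0.4146 0.1861 0.1796] 0.0015 top@.197 [0.4145 0.1827 0.197 ] yaw 0.06 [0.0119 0.023 ]
tab [0.4449 0.101  0.1797] 0.0019 top@.197 [0.445  0.0984 0.197 ] yaw -0.1 [0.0122 0.0202]
tab [ 0.459  -0.0019  0.1801] 0.0015 top@.197 [ 0.4582 -0.0026  0.197 ] yaw -0.15 [0.0135 0.0178]
tab [ 0.4287 -0.0983  0.1803] 0.0019 top@.197 [ 0.4284 -0.098   0.197 ] yaw -0.34 [0.0134 0.0192]
tab [ 0.4286 -0.195   0.1798] 0.0023 top@.197 [ 0.4289 -0.193   0.197 ] yaw 0.1 [0.0114 0.0245]
cover knob top [ 0.4106922  -0.38705447  0.096     ] (array([ 0.410508  , -0.39135696,  0.0787967 ]), np.float64(0.0015402022525644549))
platform disc [ 0.41163172 -0.39039545  0.064     ]
platform disc 
platform disc 
dial [ 0.54568961 -0.39469951  0.06      ] tip [ 0.57011522 -0.41899176  0.07      ]
tub rim [0.49677284 0.36061218 0.1       ]
scale corner [ 0.6024 -0.3229  0.05  ]
scale corner [ 0.5992 -0.4714  0.05  ]
scale corner [ 0.3335 -0.4636  0.05  ]
scale corner [ 0.3372 -0.3123  0.05  ]
```

View pics/zoom.png

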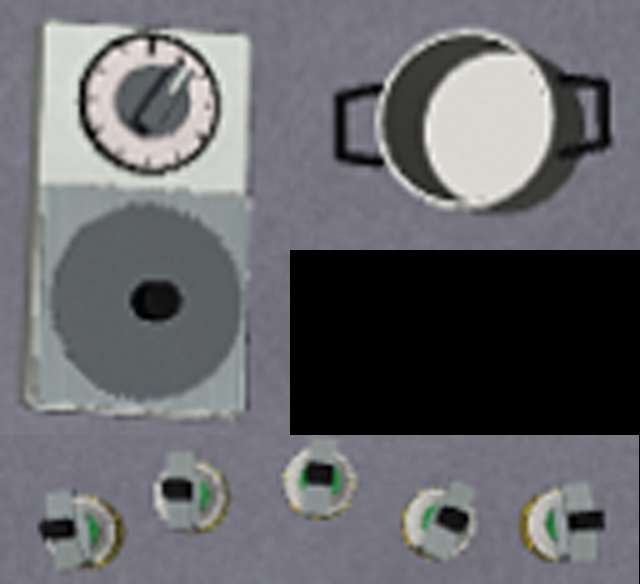

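The zoom shows the cover disc centred on the platform at (150,300) and the dial pointer about 0.75 rad clockwise of the mark (pointer at (182,75)). The tub is open and the straps are nearly along x. I'll start with the cover, then the dial.

```bash
cat >> h.py <<'E'
BAR=np.array([.6037,.0044,.2305]);BY=-.0506
def safe(yaw,p):
    if ik(p,down(yaw)) is None: print("noik",p,yaw)
    movep(p,down(yaw))
E
python3 - <<'E'
from h import *
import pickle;fs,ft=pickle.load(open("f0.pkl","rb"))
S=lambda a:np.array(a)/2.9+(135-.3,135-.3);T=lambda a:np.array(a)/2.75+(110-.3,140-.3)
print("rim",tri(ft,T((98,231)),fs,S((688,266))))
yaw=-.7
c=np.array([.411,-.391]);t=np.array([.4968,.3606])
gripper_to(.7,60)
safe(yaw,[*c,.16])
print(move_linear([*c,.072],vel=.1,max_force=15),get_tcp_pos())
gripper_to(0.,60);print("w",get_width())
move_linear([*c,.33],vel=.2)
print("w",get_width(),get_wrist_force(),get_tcp_pos())
for a,y,p in((0,0,[.5,-.1,.34]),(0,.63,[*t,.33])): safe(y,p)
f=grab_frame("top");cv2.imwrite("pics/a.png",cv2.resize(f["pixels"][150:290,60:260],None,fx=3,fy=3))
f2=grab_frame("scene");cv2.imwrite("pics/as.png",f2["pixels"][150:290,280:460])
print(get_time_s(),get_tcp_pos())
E
```

```text
rim (array([0.49676266, 0.36358968, 0.0943086 ]), np.float64(0.0028641730624724402))
False [ 0.41134055 -0.39153454  0.07255319]
w 0.28308548306051706
w 0.28219099809462217 [-0.42358192 -0.16444594 -1.2909386 ] [ 0.41044262 -0.39039276  0.32855015]
7.4167 [0.49751376 0.35928378 0.33016083]
```

Run:
```python
from h import *
t=np.array([.4968,.3612])
move_linear([*t,.15],vel=.15)
print(move_linear([*t,.110],vel=.04,max_force=5),get_tcp_pos(),get_wrist_force())
gripper_to(.7);move_linear([*t,.2],vel=.15)
# dial
safe(0,[.5,-.1,.33])
d=np.array([.546,-.395]);y0=-.785-np.pi/2
gripper_to(.7,40)
fk=[]
safe(y0,[*d,.16])
f=grab_frame("top");np.save("t1.npy",f["pixels"])
a=cv2.resize(f["pixels"][195:255,100:200],None,fx=4,fy=4,interpolation=cv2.INTER_CUBIC)
g=grab_frame("scene");b=cv2.resize(g["pixels"][200:260,330:430],None,fx=4,fy=4,interpolation=cv2.INTER_CUBIC)
c=cv2.resize(g["pixels"][125:205,130:230],None,fx=4,fy=4,interpolation=cv2.INTER_CUBIC)
cv2.imwrite("pics/b.png",np.hstack([np.vstack([a,b]),cv2.copyMakeBorder(c,0,160,0,0,0)]));print(get_time_s(),get_joints())
```

```text
True [0.49635696 0.36092589 0.11491486] [ 0.29012667 -0.49278384  4.52505522]
14.5 [-6.88046289e-01  4.95833139e-01  1.37928547e+00  1.48746475e-04
  1.26560972e+00  1.66648188e+00]
```

View pics/b.png

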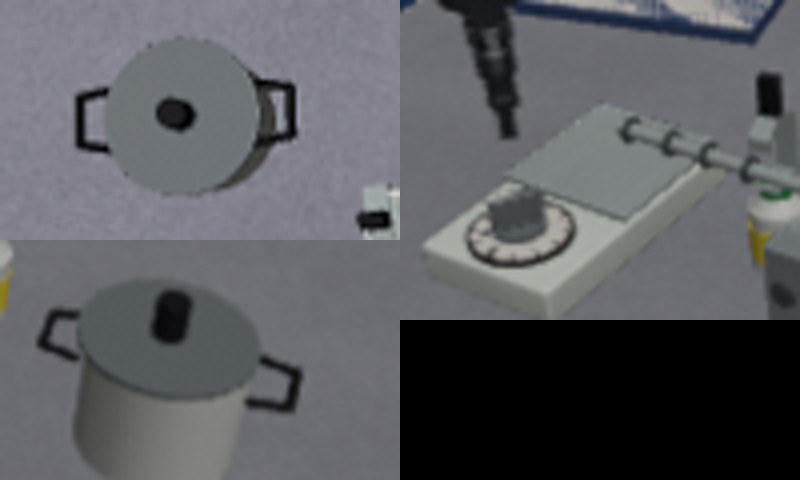

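The cover sits centred and level on the tub (knob at (175,113) in the top crop, disc flush on the rim). The gripper is near the scale at about (510,130). I'll check its projection, then turn the dial.

Run:
```python
from h import *
import pickle;fs,ft=pickle.load(open("f0.pkl","rb"))
print(proj(fs,get_tcp_pos()),get_tcp_pos(),proj(fs,[.546,-.395,.075]),"grip seen",(400/4,)and((517-400)/4+130,125+210/4))
d=np.array([.546,-.395]);y0=-.785-np.pi/2
print(move_linear([*d,.066],vel=.08,max_force=8),get_tcp_pos(),get_wrist_force())
gripper_to(0.,40);print("w",get_width(),get_moment())
for k in np.linspace(0,1,7)[1:]:
    move_linear([*d,.066],down(y0+k*(-.035-np.pi/2-y0)),vel=.05)
print(get_moment(),get_wrist_force(),get_joints())
gripper_to(.7);move_linear([*d,.16],vel=.15)
gripper_to(.5)
safe(0,[.42,-.05,.36])
f=grab_frame("top");np.save("t2.npy",f["pixels"]);g=grab_frame("scene")
a=cv2.resize(f["pixels"][198:235,345:395],None,fx=8,fy=8,interpolation=cv2.INTER_CUBIC)
c=cv2.resize(g["pixels"][160:205,130:180],None,fx=8,fy=8,interpolation=cv2.INTER_CUBIC)
cv2.imwrite("pics/c.png",np.vstack([a,c]).repeat(1,0)[:600]);print(get_time_s())
```

```text
[155.68401286 155.63370477] [ 0.54643701 -0.39450544  0.16062876] [159.35561817 175.65088439] grip seen (159.25, 177.5)
False [ 0.54645006 -0.3953896   0.06672435] [ 0.49856317 -0.24246548 -0.16626815]
w 0.1513858540145055 [-0.41989839  0.84251841 -0.00785624]
[-1.61551145  1.56119058 -0.04147162] [ -9.40570171 -10.51824767   2.78905111] [-0.69273575  0.58523023  1.47836844 -0.00899586  1.07757027  0.91657173]
21.1833
```

View pics/c.png

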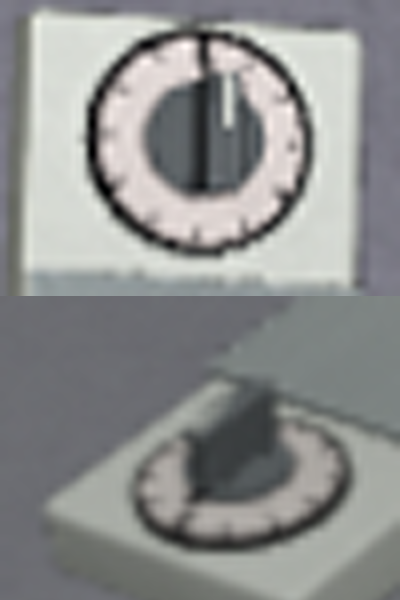

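Run:
```python
from h import *
import pickle;fs,ft=pickle.load(open("f0.pkl","rb"))
p=np.load("t2.npy")[198:235,345:395].astype(int)
g=p.min(2)
print(g[8:18,20:36]); print(g[2:10,18:34]);
# ring: dark outer ring contour
up=cv2.resize(p.astype(np.uint8),None,fx=8,fy=8,interpolation=cv2.INTER_CUBIC)
m=(up.max(2)<110).astype(np.uint8);cs,_=cv2.findContours(m,cv2.RETR_EXTERNAL,cv2.CHAIN_APPROX_NONE)
c=max(cs,key=cv2.contourArea);e=cv2.fitEllipse(c);print(e)
W=lambda a,z:onz(ft,(np.array(a)+.5)/8-.5+(345,198),z)
c0=W(e[0],.058)
def fit(mask,z):
    Y,X=np.nonzero(mask);P=np.array([W((x,y),z)[:2] for x,y in zip(X,Y)]);q=P.mean(0);v=np.linalg.svd(P-q,full_matrices=False)[2][0];v*=np.sign(v[0]);return q,np.arctan2(v[1],v[0]),len(X)
M=np.zeros(m.shape,bool);M[70:135,215:245]=up.min(2)[70:135,215:245]>170;print("pointer",fit(M,.087))
M=np.zeros(m.shape,bool);M[42:72,190:216]=up.max(2)[42:72,190:216]<140;q=fit(M,.058);print("mark",q,"dir",np.arctan2(*(q[0]-c0[:2])[::-1]),c0)
```

```text
[[214 214 212 214 196  80 131 197 205 194 174 174 218 145  36 100]
 [215 215 207 204 203  94  78 111 183 121 197 212 213 219 144  49]
 [209 199 167 136  71  33  68  88 207 131 162 209 211 215 218 143]
 [164 102  87  80  51  37  69  90 208 132 148 215 213 212 201 192]
 [105  90  93  86  51  38  74  91 207 127  91 201 213 210 175 148]
 [ 89  92  96  87  54  37  87  94 208 111  66 137 197 211 213 218]
 [ 94  93  95  87  52  38  90  93 212 121  72  86 147 216 214 214]
 [ 93  95  96  87  53  37  91  96 187 114  74  89 109 219 215 212]
 [ 93  95  96  87  52  37  90  95  91 100  75  93  83 210 213 213]
 [ 95  95  96  88  52  37  91  97  94 103  75  93  84 190 213 212]]
[[191 178 169 151 133 124  99 103 104 113 112 137 140 139 132 132]
 [214 209 207 172 114  92  91 130 139 187 196 202 199 199 181 174]
 [155  92  60  45  75  87  56   8  48  54  45 140 148 203 218 215]
 [  6  39 113 168 211 229 159  42 159 178 120  87  34  86 199 210]
 [114 137 198 219 218 221 153  37 187 214 216 218 151  65  42 143]
 [227 180 187 214 213 215 158  44 143 208 212 214 206 166 115  31]
 [217 215 214 214 212 214 196  80 131 197 205 194 174 174 218 145]
 [212 215 215 215 207 204 203  94  78 111 183 121 197 212 213 219]]
((198.258056640625, 140.12261962890625), (223.508056640625, 230.71728515625), 153.71728515625)
pointer (array([ 0.5629051 , -0.40071791]), np.float64(-0.12414630370045955), 481)
mark (array([ 0.58303727, -0.39856022]), np.float64(0.13773169250102454), 385) dir -0.08913594386457624 [ 0.54680578 -0.39532211  0.058     ]
```

Run:
```python
from h import *
import pickle;fs,ft=pickle.load(open("f0.pkl","rb"))
im=np.load("t2.npy").astype(float).min(2)
def fitx(rows,cols,z,wfun):
    P=[]
    for r in rows:
        w=wfun(im[r,cols]);P.append(onz(ft,((w*np.array(cols)).sum()/w.sum(),r),z)[:2])
    P=np.array(P);k=np.polyfit(P[:,0],P[:,1],1);return np.arctan(k[0]).round(3),np.std(P[:,1]-np.polyval(k,P[:,0])).round(5)
print("dark face",fitx(range(209,221),range(368,372),.08,lambda v:np.clip(95-v,0,None)))
print("pointer",fitx(range(208,213),range(372,376),.087,lambda v:np.clip(v-100,0,None)))
for a,b in((344,352),(386,394)):
    for rows in (range(204,228),range(236,272)):
        w=lambda v:np.abs(np.diff(v,append=v[-1])); print("edge",a,fitx(rows,range(a,b),.05,w))
print(im[[205,220,240,265],340:356],im[[205,220,240,265],384:396])
print("col vertical at dial",[np.arctan2(*(onz(ft,(373,207),.087)-onz(ft,(373,217),.087))[[1,0]])])
```

```text
dark face (np.float64(-0.044), np.float64(0.00015))
pointer (np.float64(-0.202), np.float64(0.00043))
edge 344 (np.float64(-0.066), np.float64(0.00034))
edge 344 (np.float64(-0.035), np.float64(0.00084))
edge 386 (np.float64(-0.046), np.float64(0.00028))
edge 386 (np.float64(-0.052), np.float64(0.00085))
[[121. 120. 120. 121. 121. 121. 116. 104. 134. 218. 213. 212. 213. 213.
  213. 213.]
 [118. 118. 120. 125. 124. 124. 107. 123. 189. 210. 212. 210. 209. 212.
  215. 200.]
 [121. 118. 117. 118. 116. 107. 108. 126. 131. 149. 146. 147. 151. 150.
  148. 147.]
 [122. 120. 122. 119. 107. 109. 150. 172. 152. 144. 146. 147. 151. 147.
  143. 146.]] [[211. 213. 213. 211. 214. 191. 134. 120. 124. 123. 119. 121.]
 [216. 211. 209. 209. 207. 154. 101. 121. 122. 122. 122. 125.]
 [146. 145. 143. 143. 142. 136. 125. 120. 117. 113. 114. 120.]
 [148. 148. 149. 145. 148. 104. 117. 120. 120. 119. 113. 112.]]
col vertical at dial [np.float64(-0.019688659748157533)]
```

The dial is aligned with the scale axis within about 0.02 rad (grip −0.044, scale edges about −0.045). Next is the first bottle.

```bash
cat >> h.py <<'E'
def slot(s,a): # s along bar, a = tilt
    return BAR+np.array([-np.sin(BY)*s,np.cos(BY)*s,0])*np.cos(a)+[0,0,s*np.sin(a)]
def hang(xy,yaw,s,a0,a1,dz=0):
    xy=np.array(xy);gripper_to(.5,60);safe(yaw,[*xy,.26])
    print("touch",move_linear([*xy,.168],vel=.1,max_force=8),get_tcp_pos().round(4))
    gripper_to(0.,60);print("w",round(get_width(),3))
    p0=slot(s,a0);p1=slot(s,a1);zi=p0[2]-.0145+.068;n=np.array([np.cos(BY),np.sin(BY),0])
    move_linear([*xy,zi],vel=.15)
    pre=p0-.08*n;pre[2]=zi; move_linear(pre,down(BY),vel=.12)
    q=p0.copy();q[2]=zi; print("in",move_linear(q,vel=.06,max_force=6),get_tcp_pos().round(4))
    q=p1.copy();q[2]=p1[2]+.015+dz; print("low",move_linear(q,vel=.04,max_force=12),get_tcp_pos().round(4),get_wrist_force().round(1))
def release():
    gripper_to(.45);p=get_tcp_pos();move_linear(p+[0,0,.09],vel=.08)
def look(name,f,box,k):
    x0,x1,y0,y1=box;cv2.imwrite("pics/"+name,cv2.resize(f["pixels"][y0:y1,x0:x1],None,fx=k,fy=k,interpolation=cv2.INTER_CUBIC))
E
python3 - <<'E'
from h import *
hang([.4145,.1845],.06,.205,0,-.1)
look("d.png",grab_frame("scene"),(180,380,110,250),4)
print(get_time_s())
E
```

```text
touch False [0.4151 0.1845 0.1685]
w 0.15
in False [0.6136 0.2092 0.2841]
low False [0.6142 0.208  0.2252] [-0.8 -0.7  0.6]
29.0917
```

View pics/d.png

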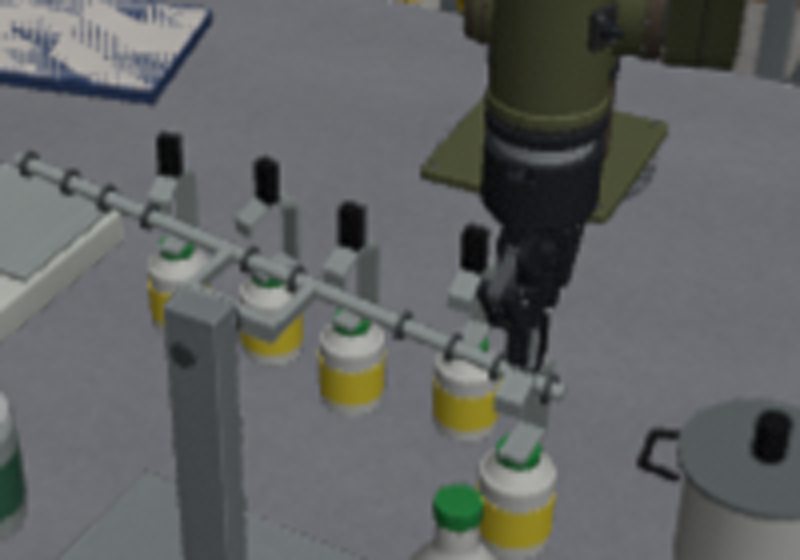

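The hook is over the bar in the outer left place, between its collars at about (455,345) and (555,385). The bar carries the bottle, so I'll release it and hang the matching one.

```bash
python3 - <<'E'
from h import *
release()
safe(0,[.44,0,.36])
f=grab_frame("scene");look("e.png",f,(170,370,125,265),4)
hang([.4288,-.1942],.1,-.205,-.1,0)
g=grab_frame("scene");look("e2.png",g,(170,370,100,240),4)
print(get_time_s())
E
python3 -c "
import cv2,numpy as np
a=cv2.imread('pics/e.png');b=cv2.imread('pics/e2.png');cv2.imwrite('pics/e3.png',cv2.resize(np.vstack([a,b]),None,fx=.53,fy=.53,interpolation=cv2.INTER_AREA))"
```

```text
touch False [ 0.4294 -0.1944  0.1686]
w 0.155
in False [ 0.593  -0.1993  0.3046]
low False [ 0.5933 -0.2003  0.2457] [-1.2 -1.1  0.4]
39.4583
```

View pics/e3.png

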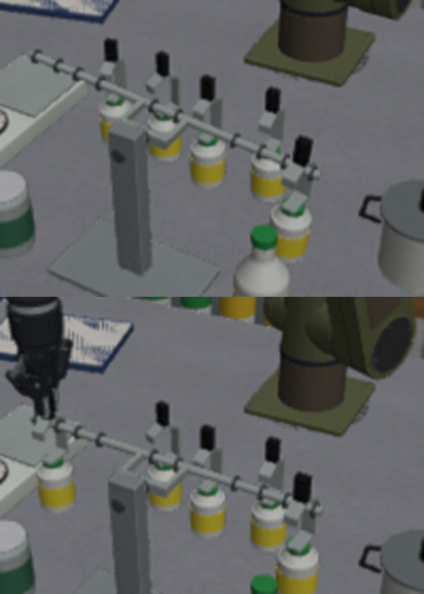

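Both outer bottles hang and the bar is level again (left hook at (300,510), right at (45,430)). The inner pair is next.

```bash
python3 - <<'E'
from h import *
release()
safe(0,[.44,.05,.36])
hang([.4449,.0997],-.08,.13,0,-.065)
release()
safe(0,[.44,0,.36])
look("f1.png",grab_frame("scene"),(170,370,125,265),2.1)
hang([.4286,-.0982],-.34,-.13,-.065,0)
look("f2.png",grab_frame("scene"),(170,370,100,240),2.1)
print(get_time_s())
E
python3 -c "
import cv2,numpy as np
cv2.imwrite('pics/f3.png',np.vstack([cv2.imread('pics/f1.png'),cv2.imread('pics/f2.png')]))"
```

```text
touch False [0.4456 0.0997 0.1687]
w 0.15
in False [0.6099 0.1343 0.2841]
low False [0.6104 0.134  0.2372] [ 1.  -0.4  1.2]
touch False [ 0.4293 -0.0983  0.1686]
w 0.154
in False [ 0.5967 -0.1251  0.2926]
low False [ 0.5972 -0.1257  0.2457] [-0.1 -0.7  0.5]
58.7
```

View pics/f3.png

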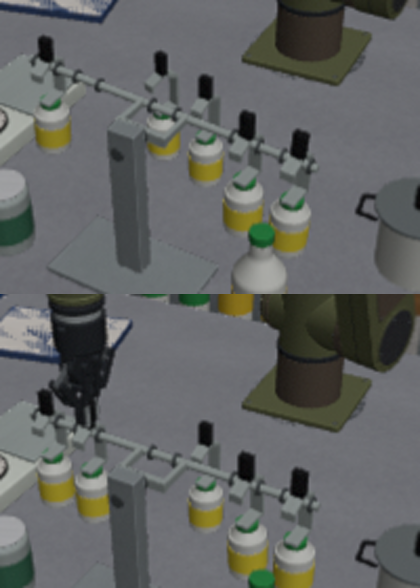

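Four bottles are on the bar in their places (hooks at (300,490), (245,480), (85,435) and (42,425)) and it is level. The middle one is next.

```bash
python3 - <<'E'
from h import *
release()
safe(0,[.45,-.03,.36])
hang([.4587,-.0023],-.1,0,0,0)
release()
p=get_tcp_pos();safe(-.3,[.42,-.1,.4]);safe(-1.2,[.2,-.5,.3])
dwell(2)
f,g=grab_frame("scene"),grab_frame("top")
import pickle;pickle.dump((f,g),open("f1.pkl","wb"))
look("g1.png",f,(130,410,125,275),2.8);look("g2.png",g,(110,400,140,260),2.7)
print(get_time_s())
E
python3 -c "
import cv2,numpy as np
a,b=cv2.imread('pics/g1.png')[:, :783],cv2.imread('pics/g2.png')
a=cv2.resize(a,(783,int(a.shape[0])));b=cv2.resize(b,(783,b.shape[0]))
i=np.vstack([a,b]);print(i.shape);cv2.imwrite('pics/g3.png',cv2.resize(i,None,fx=.8,fy=.8,interpolation=cv2.INTER_AREA))"
```

```text
touch False [ 0.4594 -0.0024  0.1687]
w 0.153
in False [0.6033 0.0044 0.2841]
low False [0.604  0.0044 0.2461] [-1.   0.4  2.7]
73.8
(744, 783, 3)
```

View pics/g3.png

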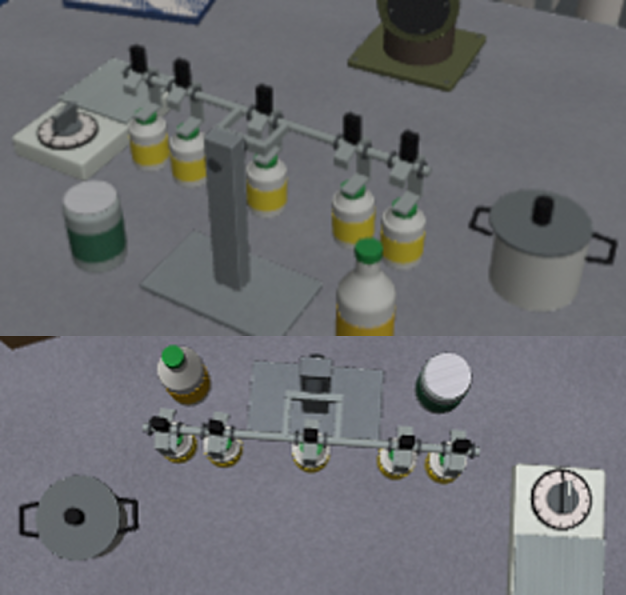

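Run:
```python
from h import *
import pickle;fs,ft=pickle.load(open("f1.pkl","rb"))
def bl(f,b,lo=6):
    x0,x1,y0,y1=b;im=f["pixels"];m=np.zeros(im.shape[:2],bool);m[y0:y1,x0:x1]=(im.max(2)<48)[y0:y1,x0:x1];return [c for c,s in blobs(m,lo) if s[4]>14]
kt,ks=bl(ft,(132,160,210,240)),bl(fs,(360,385,205,235));print(kt,ks)
p,e=tri(ft,kt[0],fs,ks[0]);print("knob",p.round(4),e)
# disc from the top: low-saturation grey darker than rim
im=ft["pixels"][190:262,105:190];up=cv2.resize(im,None,fx=4,fy=4,interpolation=cv2.INTER_CUBIC)
b,g,r=[up[...,i].astype(int) for i in range(3)]
m=((g-(b+r)//2)>3).astype(np.uint8);cs,_=cv2.findContours(m,cv2.RETR_EXTERNAL,cv2.CHAIN_APPROX_NONE);c=max(cs,key=cv2.contourArea);el=cv2.fitEllipse(cv2.convexHull(c));print(el)
q=(np.array(el[0])+.5)/4-.5+(105,190)
print("disc",onz(ft,q,.106).round(4), "diam",np.array(el[1])/4*1.31/401)
ts,tt=bl(fs,(180,330,135,205)),bl(ft,(170,335,170,205),4)
ts=sorted(ts,key=lambda v:v[0]);tt=sorted(tt,key=lambda v:-v[0]);print(ts);print(tt)
if len(ts)==len(tt):
    for a,b in zip(tt,ts):print(tri(ft,a,fs,b)[0].round(4))
```

```text
[array([143.9, 223.1])] [array([371.8, 218.8])]
knob [0.4967 0.3598 0.1227] 0.0011500798774899041
((321.2364501953125, 3.7418265342712402), (11.238964080810547, 27.29348373413086), 96.20304870605469)
disc [0.6099 0.2324 0.106 ] diam [0.00917895 0.02229081]
[array([191.3, 151.1]), array([210.9, 157.4]), array([225.1, 198.6]), array([247.3, 169.2]), array([286.8, 182.2]), array([307.4, 145.9]), array([312.1, 190.1]), array([316.2, 137. ])]
[array([323.4, 190.5]), array([312.7, 172.2]), array([298. , 188.7]), array([256.1, 172. ]), array([253.5, 185.5]), array([209.3, 182. ]), array([183.6, 180.4])]
```

Run:
```python
from h import *
import pickle;fs,ft=pickle.load(open("f1.pkl","rb"))
for a,b in zip([(323.4,190.5),(298,188.7),(253.5,185.5),(209.3,182),(183.6,180.4)],[(191.3,151.1),(210.9,157.4),(247.3,169.2),(286.8,182.2),(312.1,190.1)]):
    p,e=tri(ft,a,fs,b);print(p.round(4),round(e,4))
```

```text
[ 0.5938 -0.2007  0.2581] 0.0024
[ 0.5976 -0.1259  0.258 ] 0.002
[0.6044 0.0045 0.2578] 0.0011
[0.6122 0.1344 0.2576] 0.0003
[0.6153 0.2107 0.2577] 0.0003
```

```bash
python3 -c "
from h import *
f=grab_frame('top');x=f['pixels'][210:240,132:160].max(2)<48
print([c+[132,210] for c,s in blobs(x,15)],get_wrist_force(),get_time_s());job_done()"
```

```text
[array([143.9, 223.2])] [-0.13593971  0.01097683  0.31014127] 73.85
the job is handed in; nothing more can be done
```

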